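# Work the blue air coupler's sleeve

### The job

Before the nail gun is hooked up, check that sawdust has not jammed the quick coupler of the blue air outlet: pull its spring sleeve right back, keep it there for a moment, then let go so that it snaps fully forward by itself. Leave the sleeves of the red and yellow outlets alone.

Things in the scene. Friction and masses are not known exactly. Their poses are not given: they have to be found in the camera images.
- blue_grip (a point): Middle of the blue outlet's dark steel sleeve (ringed cylinder 34 mm in diameter, 44 mm long), on the coupler's axis, 85 mm above the bench; it rides with the sleeve. The coupler lies level, mouth towards the robot, 48 mm ahead of this point; free space above, below and beside. x: level, from the mouth towards the standpipe, the way the sleeve is pulled back; y: level, across; z: up.
- blue_sleeve (a joint): Travel of that sleeve along its x, m: 0 = fully forward (spring holds it), 0.020 = fully back, hard stop. Pull straight, no turning; the spring resists with 9 N at first, 12 N at the stop, and throws it forward in 0.1 s when let go. Behind it, from its middle when forward: bare tube, blue collar 44 mm in diameter (50 to 72 mm back), blue standpipe (85 mm back), top 109 mm above the bench.
- red_sleeve (a joint): The same for the outlet with red collar, standpipe and foot: 0 = sleeve forward, 0.020 = back. The three outlets are alike but for the paint, fixed to the bench in any order from left to right, each turned about the vertical by up to 30 degrees, their sleeves at least 150 mm apart.
- yellow_sleeve (a joint): The same for the outlet with yellow collar, standpipe and foot: 0 = sleeve forward, 0.020 = back.
There are look-alikes about, which are no part of the job. Several things look just like the part that bears blue_grip: the one meant starts nearest to the robot's base.

How it is judged:
By the outcome, as a careful person would: the job done as asked, in the order asked, and still so for the second after the job is handed in, with the robot touching nothing.
It also fails if it takes over 32 s, if anything falls off the work surface, if the arm or the gripper's body presses on something with over 40 N, if the wrist force passes 120 N, or if a joint passes its speed limit or range.

### The arm

A 7-joint arm with a two-finger parallel gripper is mounted at the origin on the work surface. World frame = base frame: x ahead of the robot, y to its left, z up, the work surface at z = 0. Lengths are in m, angles in rad, forces in N, time in s.
With the tool pointing down it reaches from about 0.425 to 0.925 m from the base axis. Payload 6.8 kg.
Tool frame: the origin (TCP) lies at the very end of the fingers, on their centre line; the grasp point (between the pads) lies 19 mm behind it (bot.pinch_z is the distance from the TCP to the grasp point, in m); x points along the fingers, z is the direction in which the jaws open and shut, and the axes are right-handed (so a half turn about x gives the same grasp; the last joint's range is limited). The gripper opens to 88 mm and grips with 3 to 60 N. Pads are 20 mm wide; open, the fingers measure 115 mm over their backs; the gripper's body (75 mm by 178 mm) begins 61 mm behind the grasp point.
Start: joints at [1.084, 0.477, 0.022, 1.555, -0.011, 1.109, -0.083], TCP at [0.25, -0.627, 0.223] pointing down, gripper open.
Joint ranges: [-2.96, 2.96], [-0.34, 2.1], [-1.41, 1.46], [0.24, 2.44], [-1.37, 4.51], [0.17, 1.92], [-2.96, 2.96]. Speed limits (rad/s): [2.39, 2.39, 3.14, 3.14, 3.14, 3.14, 3.14].

### API

Orientations are given as a unit quaternion [w, x, y, z].
In Python, from bench import bot, jaws, planner, status, vision, job gives the robot as it stands. Calls block until the motion is done:
- bot.move_ptp(position, orientation): joint-space move of the TCP to a pose.
- bot.servo_line(position, rotation=None, velocity=0.15): straight line of the TCP; rotation=None keeps the orientation; velocity is the mean speed in m/s.
- bot.movej(angles): joint-space move.
- jaws.gripper_to(opening): opening from 0.0 (shut) to 1.0 (fully open); the grip force is fixed at half the most; returns when the fingers have stopped.
- bot.hold(seconds).
- planner.inverse_kinematics(position, orientation): joint angles nearest the present ones, or None.
- status.get_state(): the state.
- vision.get_image(name): name is "scene" or "top"; returns the picture (384x512x3 uint8, red, green, blue); there is no depth.
- vision.camera_params(name): a dict with "fov_y" (degrees; the focal length in pixels is half the picture's height over the tangent of half this angle, whatever the lens; pixels are square), "cx", "cy" (the principal point, pixels), "origin" and "orientation" of the camera in the world. Camera axes: x right, y up, looking along -z (the intrinsics and any distortion apply to the point x, -y, -z); pixel columns grow to the right and rows downward; lengths in m; the calibration is good to about 2 mm. A picture is of the moment at which its call begins. camera_params takes no time and is no camera call.
A pose or a line that the arm cannot do raises bot.IKError and nothing moves.
- job.close_job(): hands the job in, once; it reports no verdict.
The state is a dict: "time": time; "joints": joint angles; "qd": joint speeds; "joint_torque": joint torques, N m; "eef_pos": TCP position; "eef_rot": TCP orientation; "contact_force": force on the tool from outside, world axes, zero at the start; "moment": the same for the moment, N m; "finger_gap": opening from 0.0 (shut) to 1.0 (fully open).
Only numpy, scipy, OpenCV 4.12 (cv2) and the standard library are available. Lean on these libraries where they do the work, as an engineer would, in place of code of your own. Each camera call takes 0.05 s, during which the arm holds its last target.

## Working session

There is one attempt and no reset: what is moved stays moved. The work goes in short steps, each a Python script; the robot and the scene stay as the last script left them, time stands still between calls to the robot, and variables do not carry over. Pictures are saved under pics/ and viewed, and the job is handed in when it is done.

```bash
mkdir -p pics; ls
python3 - <<'E'
from bench import bot,jaws,planner,status,vision,job
import cv2
for n in("scene","top"):
    cv2.imwrite(f"pics/{n}0.png",vision.get_image(n)[:,:,::-1]); print(vision.camera_params(n))
s=status.get_state();print(s)
E
```

```text
pics
{'fov_y': 43.001497073504645, 'cx': 255.4802771193859, 'cy': 188.37622084241184, 'origin': array([ 1.35603354, -0.54666878,  0.72508475]), 'orientation': array([0.76061574, 0.40380842, 0.2272675 , 0.45469983])}
{'fov_y': 57.52073766371647, 'cx': 259.1447838618301, 'cy': 192.16691371932583, 'origin': array([ 0.41679463, -0.07886504,  0.98546679]), 'orientation': array([ 0.71249225,  0.04318388, -0.04033237, -0.69918756])}
{'time': 0.1, 'joints': array([ 1.08393178,  0.47769304,  0.02236171,  1.55628508, -0.01150797,
        1.10930915, -0.08306688]), 'qd': array([ 0.00119556, -0.00164877,  0.00086843, -0.0044553 ,  0.00031542,
        0.00204801,  0.00078082]), 'joint_torque': array([ 4.97438014e-03, -5.84095645e+01,  1.53987452e+00, -2.73316383e+01,
       -5.42880397e-02,  1.30983905e-02,  5.90774516e-05]), 'eef_pos': array([ 0.24938966, -0.62668685,  0.22182418]), 'eef_rot': array([ 0.58471329,  0.39720111,  0.58567255, -0.39664759]), 'contact_force': array([-0.30347606, -0.07458816,  0.24489614]), 'moment': array([ 0.0053429 , -0.04332967, -0.00294683]), 'finger_gap': 1.001649150402388}
```

View pics/scene0.png

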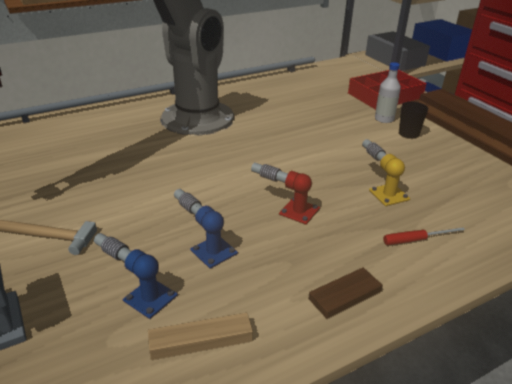

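View pics/top0.png

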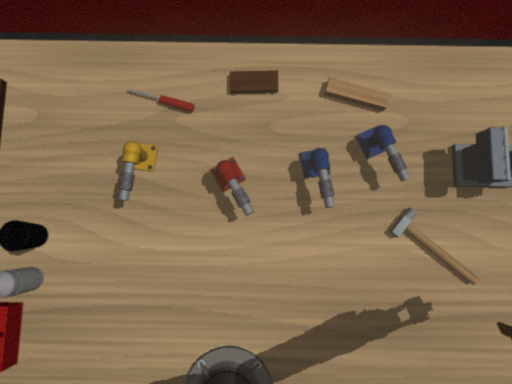

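```bash
cat > h.py <<'E'
import numpy as np,cv2
from scipy.spatial.transform import Rotation as R
def ray(p,uv,H=384):
    f=H/2/np.tan(np.radians(p['fov_y'])/2)
    d=np.array([(uv[0]-p['cx'])/f,-(uv[1]-p['cy'])/f,-1.])
    q=p['orientation'];M=R.from_quat([q[1],q[2],q[3],q[0]]).as_matrix()
    return np.array(p['origin']),M@d
def atz(p,uv,z):
    o,d=ray(p,uv);return o+d*(z-o[2])/d[2]
def proj(p,X):
    f=384/2/np.tan(np.radians(p['fov_y'])/2);q=p['orientation'];M=R.from_quat([q[1],q[2],q[3],q[0]]).as_matrix()
    c=(np.atleast_2d(X)-p['origin'])@M
    return np.c_[p['cx']+f*c[:,0]/-c[:,2],p['cy']-f*c[:,1]/-c[:,2]]
E
python3 - <<'E'
import cv2
a=cv2.imread('pics/top0.png')[140:215,290:365];b=cv2.imread('pics/scene0.png')[180:270,165:245]
cv2.imwrite('pics/ta.png',cv2.resize(a,(600,600),interpolation=cv2.INTER_CUBIC))
cv2.imwrite('pics/sb.png',cv2.resize(b,(533,600),interpolation=cv2.INTER_CUBIC))
E
```

```text
(no output)
```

View pics/ta.png

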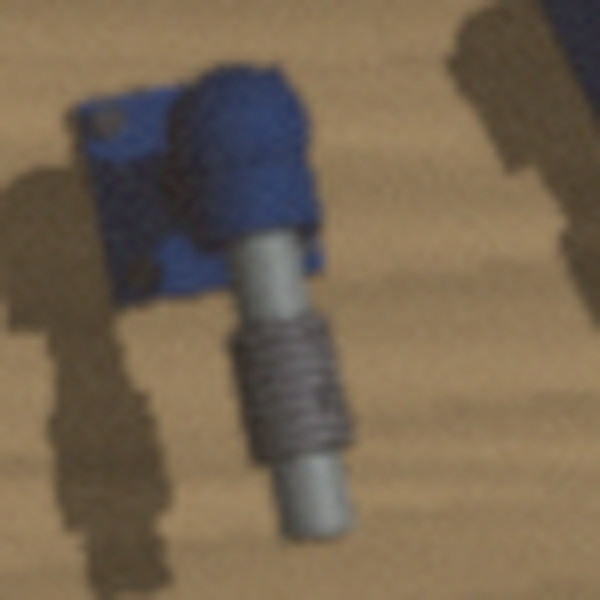

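View pics/sb.png

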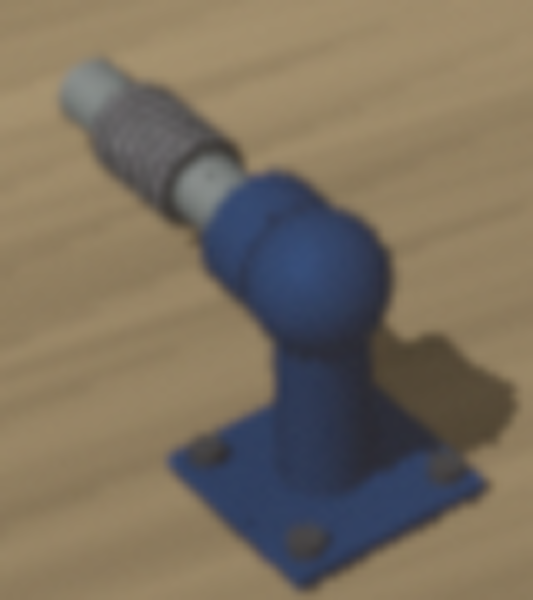

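```bash
cat > fit.py <<'E'
from h import *
from bench import vision
from scipy.optimize import least_squares
T=vision.camera_params('top');S=vision.camera_params('scene')
g=atz(T,(326.0,188.5),.085);print('top',g,'scene',atz(S,(190,202.3),.085))
a=atz(T,(329.4,205.5),.085);b=atz(T,(323,169.25),.085)
d=(b-a)[:2];print(a,b,np.linalg.norm(d),'yaw',np.degrees(np.arctan2(d[1],d[0])))
print('other',atz(T,(397,160),.085))
def outline(g,yaw):
    x=np.array([np.cos(yaw),np.sin(yaw),0]);y=np.array([-x[1],x[0],0]);z=np.array([0,0,1.])
    pts=[]
    for s,r in((-.048,.013),(-.022,.017),(.022,.017),(.050,.022),(.072,.022)):
        t=np.linspace(0,2*np.pi,60)
        pts.append(g+s*x+r*(np.cos(t)[:,None]*y+np.sin(t)[:,None]*z))
    return pts
def draw(g,yaw,tag):
    for n,P,(r0,c0),f in(('top',T,(140,290),8),('scene',S,(175,160),7)):
        im=cv2.imread(f'pics/{n}0.png')[r0:r0+75,c0:c0+75]
        im=cv2.resize(im,None,fx=f,fy=f,interpolation=cv2.INTER_CUBIC)
        for p in outline(g,yaw):
            q=((proj(P,p)-[c0,r0]+.5)*f).astype(int)
            cv2.polylines(im,[q],True,(0,255,255),1)
        cv2.imwrite(f'pics/{tag}_{n}.png',im)
import sys
if __name__=='__main__':
    gg=g; gg[2]=.085
    draw(gg,np.arctan2(d[1],d[0]),'o1')
E
python3 fit.py
```

```text
top [ 0.53648564 -0.24741559  0.085     ] scene [ 0.53748208 -0.24364787  0.085     ]
[ 0.49243237 -0.25602293  0.085     ] [ 0.58703195 -0.2397655   0.085     ] 0.09598638180340384 yaw 9.75132086468674
other [ 0.61519058 -0.43340357  0.085     ]
```

View pics/o1_top.png

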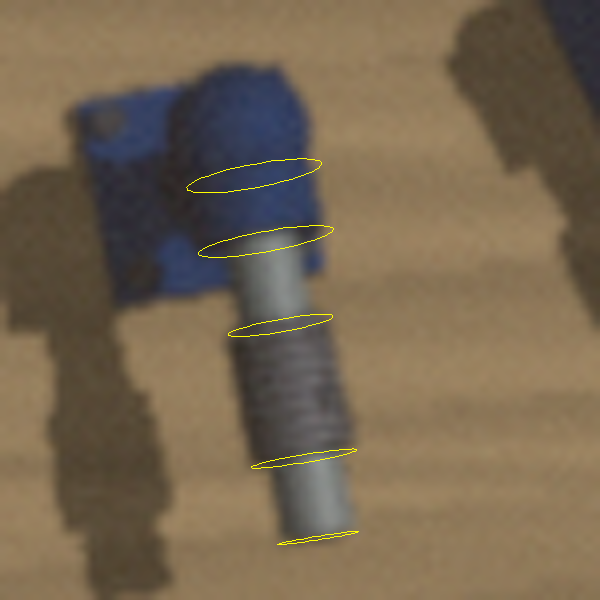

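View pics/o1_scene.png

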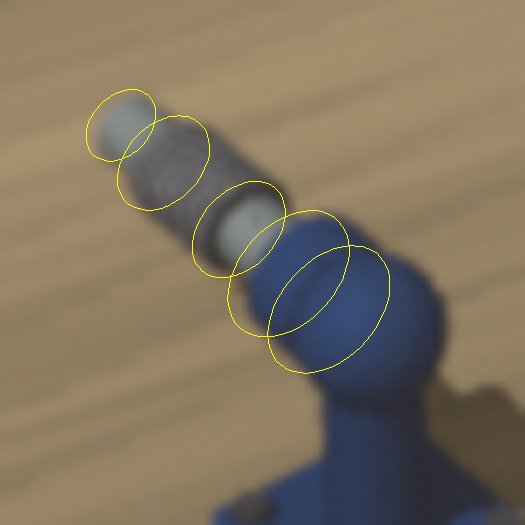

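```bash
cat > g.py <<'E'
from h import *
from bench import bot,jaws,planner,status,vision,job
G=np.array([.537,-.2455,.085]);YAW=np.radians(9.6)
X=np.array([np.cos(YAW),np.sin(YAW),0]);Y=np.array([-X[1],X[0],0])
def quat(sgn):
    tx=np.array([0,0,-1.]);tz=sgn*Y;ty=np.cross(tz,tx)
    q=R.from_matrix(np.c_[tx,ty,tz]).as_quat();return np.r_[q[3],q[:3]]
pz=bot.pinch_z
def tcp(s=0,l=0,h=0): return G+s*X+l*Y+np.array([0,0,h-pz])
def st(tag=''):
    s=status.get_state();f=s['contact_force'];d=s['eef_pos']-tcp()
    print(tag,'t%.2f'%s['time'],'s,l,h mm',np.round([d@X*1e3,d@Y*1e3,d[2]*1e3],1),'F(x,y,z)',np.round([f@X,f@Y,f[2]],1),'M',np.round(s['moment'],2),'gap %.3f'%s['finger_gap']);return s
def pic(n,tag):
    cv2.imwrite(f'pics/{tag}.png',vision.get_image(n)[:,:,::-1])
E
python3 - <<'E'
from g import *
j0=status.get_state()['joints']
best=None
for s in(1,-1):
    q=planner.inverse_kinematics(tcp(h=.12),quat(s));print(s,None if q is None else np.round(q,2))
    if q is not None:
        c=np.abs(q-j0).max()
        if best is None or c<best[0]:best=(c,s)
s=best[1];print(s)
bot.move_ptp(tcp(h=.12),quat(s));st('above')
pic('scene','s1');pic('top','t1')
E
```

```text
1 [ 0.85  0.46 -0.69  1.76  0.34  1.04  1.77]
-1 [ 0.41  0.38 -0.11  1.79  0.05  0.97 -1.12]
-1
above t1.85 s,l,h mm [ -0.7  -1.4 120.1] F(x,y,z) [ 0.7 -0.8 -0.2] M [-0.02  0.02 -0.05] gap 0.996
```

View pics/s1.png

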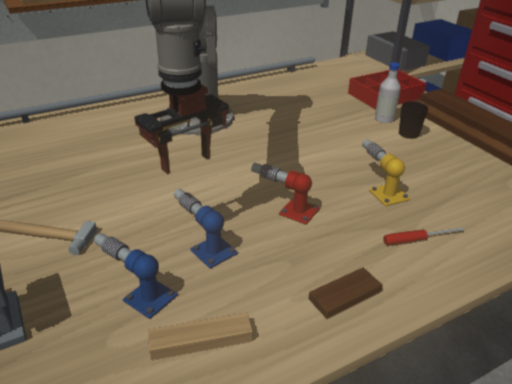

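View pics/t1.png

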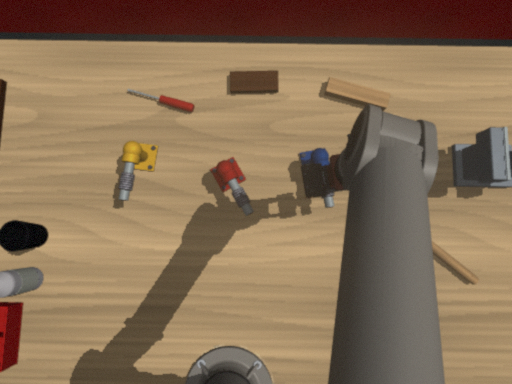

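Run:
```python
from g import *
S=vision.camera_params('scene');s=status.get_state()
p=s['eef_pos'];print(p)
im=cv2.imread('pics/s1.png')[100:240,120:260]
f=4;im=cv2.resize(im,None,fx=f,fy=f,interpolation=cv2.INTER_CUBIC)
for a in(-.044,.044,0):
  for w in(-.01,.01):
    q=proj(S,p+a*Y+w*X)[0];print(q)
    cv2.circle(im,tuple(int(v) for v in ((q-[120,100]+.5)*f)),3,(0,255,255),1)
cv2.imwrite('pics/s1c.png',im)
```

```text
[ 0.53654976 -0.24690739  0.18634774]
[164.6548576 167.9732947]
[169.64554597 172.2409647 ]
[200.81770755 154.82858582]
[206.03213178 158.74442522]
[183.14242633 161.25331247]
[188.25264674 165.33920504]
```

View pics/s1c.png

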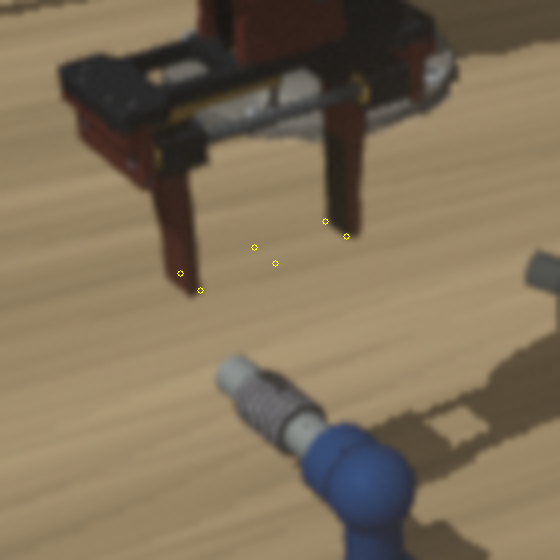

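Run:
```python
import fit,numpy as np
fit.draw(np.array([.538,-.244,.085]),np.radians(9.6),'o2')
```

```text
top [ 0.53648564 -0.24741559  0.085     ] scene [ 0.53748208 -0.24364787  0.085     ]
[ 0.49243237 -0.25602293  0.085     ] [ 0.58703195 -0.2397655   0.085     ] 0.09598638180340384 yaw 9.75132086468674
other [ 0.61519058 -0.43340357  0.085     ]
```

View pics/o2_scene.png

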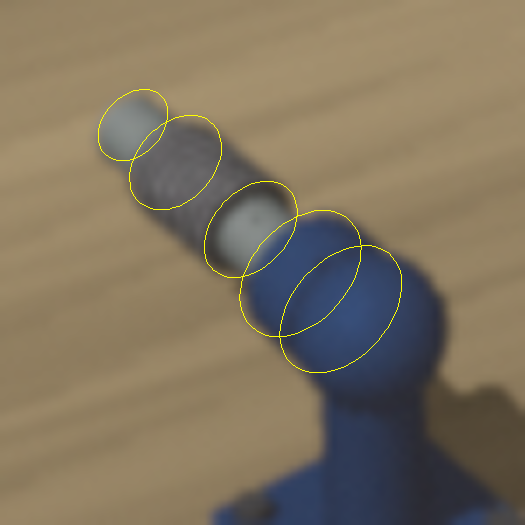

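View pics/o2_top.png

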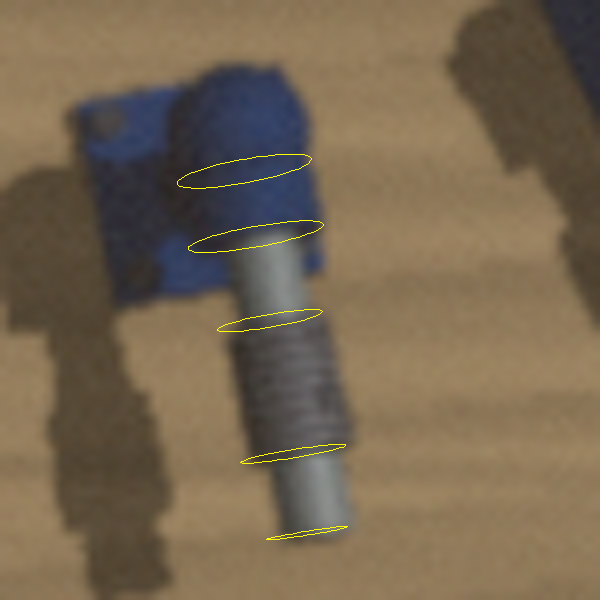

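```bash
sed -i 's/radians(9.6)/radians(10)/; s/\.537,-\.2455/.5372,-.2452/' g.py
python3 - <<'E'
from g import *
q=quat(-1)
bot.servo_line(tcp(h=.05),q,.15);st()
bot.servo_line(tcp(h=-.002),velocity=.1);st('down')
jaws.gripper_to(0.48);st('near')
pic('scene','s2')
E
python3 - <<'E'
import cv2
a=cv2.imread('pics/s2.png')[140:260,140:260]
cv2.imwrite('pics/s2c.png',cv2.resize(a,(600,600),interpolation=cv2.INTER_CUBIC))
E
```

```text
t2.57 s,l,h mm [ 0.3 -0.4 50.5] F(x,y,z) [-0.9  0.1  0.4] M [ 0.02 -0.    0.03] gap 0.997
down t3.23 s,l,h mm [ 0.4 -0.2 -1.6] F(x,y,z) [ 0.2 -0.2  0.7] M [0.04 0.01 0.06] gap 0.999
near t4.08 s,l,h mm [-0. -0. -2.] F(x,y,z) [-0.  -0.2 -0.6] M [ 0.07 -0.    0.  ] gap 0.484
```

View pics/s2c.png

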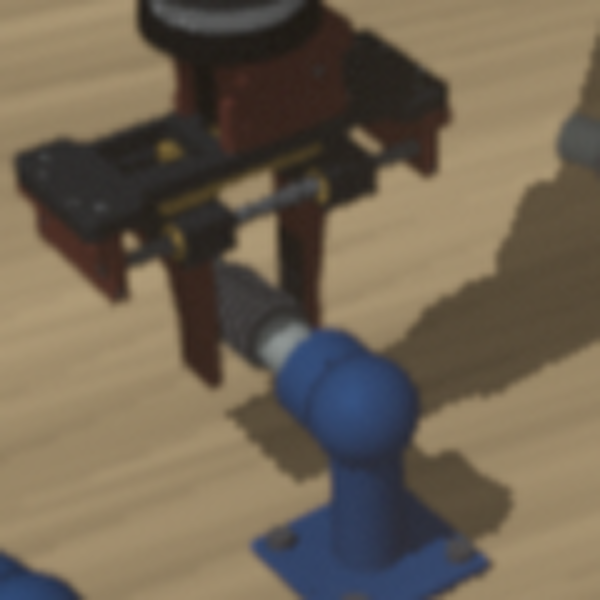

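The fingers straddle the sleeve (crop about (240,310)), with clear space to the collar at (310,370). Next I close and check the side force.

Run:
```python
from g import *
jaws.gripper_to(0.0);s=st('shut')
bot.hold(.2);st('hold')
```

```text
shut t4.44 s,l,h mm [ 0.   0.5 -2. ] F(x,y,z) [-0.3  1.6  0.8] M [0.47 0.13 0.12] gap 0.381
hold t4.64 s,l,h mm [-0.   0.5 -2. ] F(x,y,z) [0.  2.8 0.9] M [0.58 0.22 0.06] gap 0.380
```

Run:
```python
from g import *
for d in(.004,.010,.016,.019):
    bot.servo_line(tcp(s=d,l=.0008,h=-.002),velocity=.04);s=st('pull %g'%d)
    if abs(s['contact_force']@X)<5 and d>.005: print('slip?')
```

```text
pull 0.004 t4.89 s,l,h mm [ 1.1  0.5 -2.1] F(x,y,z) [-9.   2.5  8. ] M [0.28 1.85 0.17] gap 0.380
pull 0.01 t5.19 s,l,h mm [ 6.6  0.7 -2.2] F(x,y,z) [-9.7  3.1  9.3] M [0.35 2.1  0.11] gap 0.377
pull 0.016 t5.49 s,l,h mm [12.4  0.8 -2.1] F(x,y,z) [-10.1   4.2  10.3] M [0.43 2.29 0.2 ] gap 0.380
pull 0.019 t5.74 s,l,h mm [15.1  0.8 -2.1] F(x,y,z) [-11.3   3.   11.1] M [0.49 2.32 0.13] gap 0.381
```

Run:
```python
from g import *
for d in(.022,.024,.026,.028,.030):
    bot.servo_line(tcp(s=d,l=.0008,h=-.002),velocity=.03);bot.hold(.1);s=st('pull %g'%d)
    if s['contact_force']@X<-17: break
```

```text
pull 0.022 t6.09 s,l,h mm [17.9  0.9 -2.1] F(x,y,z) [-11.8   4.5  11.7] M [0.46 2.45 0.14] gap 0.378
pull 0.024 t6.44 s,l,h mm [19.8  0.9 -2.1] F(x,y,z) [-11.7   4.2  12.5] M [0.45 2.57 0.11] gap 0.384
pull 0.026 t6.79 s,l,h mm [20.   1.  -2.2] F(x,y,z) [-15.9   5.   14.6] M [0.54 3.49 0.33] gap 0.379
pull 0.028 t7.14 s,l,h mm [20.   1.  -2.3] F(x,y,z) [-22.6   6.7  20.9] M [0.58 4.65 0.39] gap 0.380
```

```bash
python3 - <<'E'
from g import *
bot.hold(.7);st('held')
bot.servo_line(tcp(s=.026,l=.0008,h=-.002),velocity=.03);bot.hold(.3);st('relaxed')
pic('scene','s3')
jaws.gripper_to(1.0);st('open')
bot.hold(.3);st()
pic('scene','s4')
E
python3 - <<'E'
import cv2,numpy as np
L=[cv2.resize(cv2.imread(f'pics/{n}.png')[150:250,140:240],(400,400),interpolation=cv2.INTER_CUBIC) for n in('s3','s4')]
cv2.imwrite('pics/s34.png',np.hstack(L))
E
```

```text
held t7.84 s,l,h mm [20.   1.  -2.3] F(x,y,z) [-21.    6.6  19.8] M [0.64 4.68 0.29] gap 0.377
relaxed t8.39 s,l,h mm [20.1  1.  -2.2] F(x,y,z) [-15.4   5.7  15.5] M [0.57 3.48 0.32] gap 0.378
open t9.40 s,l,h mm [26.   0.8 -2. ] F(x,y,z) [ 0.6 -0.7 -0.1] M [0.02 0.05 0.  ] gap 1.000
 t9.70 s,l,h mm [26.   0.8 -2. ] F(x,y,z) [ 0.3  0.5 -0.4] M [-0.02  0.   -0.01] gap 1.000
```

View pics/s34.png

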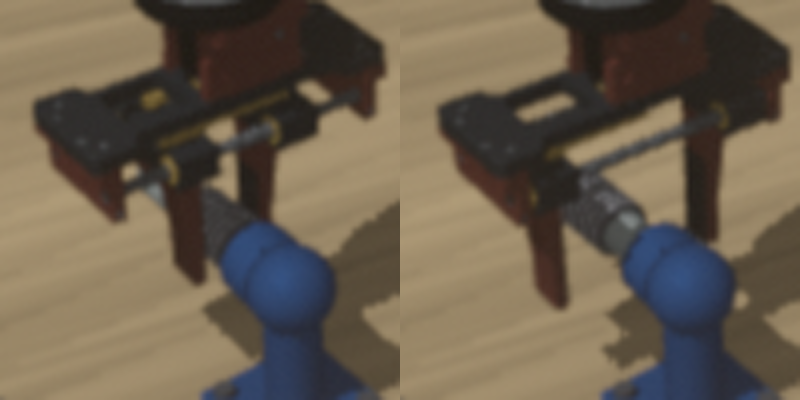

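Left picture: the sleeve is back, close to the collar at (235,240). Right picture: it is released and forward again, with bare tube showing at (625,230). Now I retreat upward and check.

Run:
```python
from g import *
bot.servo_line(tcp(s=.02,l=.0008,h=.13),velocity=.15);st('up')
pic('scene','s5')
a=cv2.imread('pics/scene0.png').astype(int);b=cv2.imread('pics/s5.png').astype(int)
L=[cv2.resize(v[150:250,140:240].astype(np.uint8),(400,400),interpolation=cv2.INTER_CUBIC) for v in(a,b)]
cv2.imwrite('pics/cmp.png',np.hstack(L))
```

```text
up t10.78 s,l,h mm [ 19.4   1.2 129. ] F(x,y,z) [ 0.4 -0.2 -0.6] M [0.04 0.04 0.  ] gap 1.001
```

View pics/cmp.png

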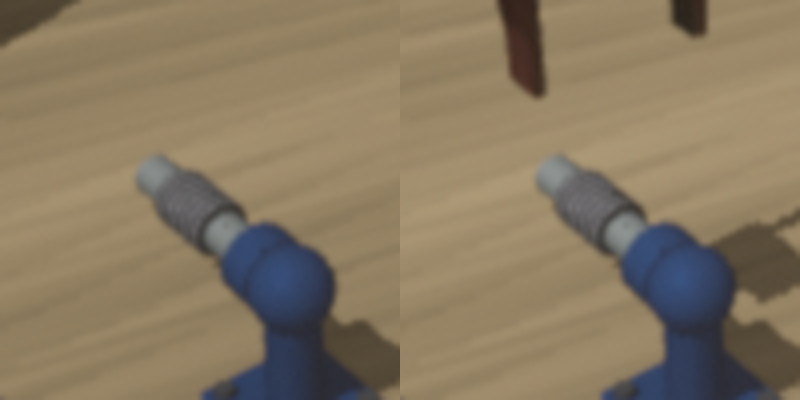

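View pics/s5.png

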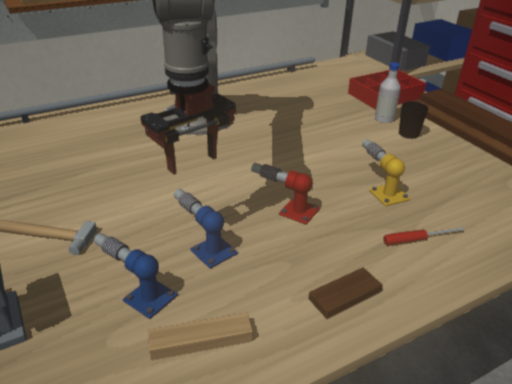

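The sleeve at (193,203) looks the same before and after, and nothing else has moved.

```bash
python3 -c "
from bench import job
print(job.close_job())"
```

```text
the job is handed in; nothing more can be done
None
```

The check is done and handed in: the blue outlet's sleeve slides freely and snaps fully forward by itself. I worked on the blue outlet nearest the robot's base.

- **Pull:** I gripped the sleeve and pulled it straight back until it hit the hard stop. Travel was 20.0 mm; the pull force rose from about 9 N to 12 N along the way, then to about 22 N against the stop.
- **Hold and release:** I kept it fully back for about 1.6 s, then opened the jaws.
- **Last checks:** The final scene picture shows the sleeve in the same forward position as at the start. The red and yellow sleeves and everything else in view look unmoved. The gripper is raised clear, with forces near zero, and the clock read about 10.8 s at the last reading.
- **Disagreement:** The two cameras differed by about 4 mm on where the sleeve was, mostly sideways. I used a position in between, and the side force after gripping was only about 3 N. No check failed.

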